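# Pack the balcony tea crate

## Robot

A 7-joint arm with a two-finger parallel gripper is mounted at the origin on the work surface. World frame = base frame: x ahead of the robot, y to its left, z up, the work surface at z = 0. Lengths are in m, angles in rad, forces in N, time in s.
With the tool pointing down it reaches from about 0.4 to 0.85 m from the base axis. Payload 6.9 kg.
Tool frame: the origin (TCP) lies midway between the tips of the shut fingers; the grasp point (between the pads) lies 19 mm behind it; z points along the fingers, y is the line along which they close (so a half turn about z gives the same grasp; the last joint's range is limited). The gripper opens to 85 mm and grips with 20 to 120 N. Pads are 22 mm wide; open, the fingers measure 114 mm over their backs; the gripper's body (76 mm by 85 mm) begins 54 mm behind the grasp point. The pads swing forward as they close: fully open they stand 13 mm farther back than shut.
Start: joints at [-1.002, 0.507, -0.238, 1.5, 0.126, 1.149, -0.155], TCP at [0.28, 0.559, 0.231] pointing down, gripper open.
Joint ranges: [-3.08, 3.08], [-0.24, 2.05], [-1.43, 1.35], [0, 2.5], [-1.52, 4.66], [0.17, 1.96], [-2.89, 2.89]. Speed limits (rad/s): [2.39, 2.39, 3.14, 3.14, 3.14, 3.14, 3.14].

## Interface

Orientations are given as a unit quaternion [x, y, z, w].
In Python, from plant import monitor, vision, job gives the robot as it stands.
- The arm moves only by the shell command python3 -m creep 'ROWS' [FORCE]. ROWS is JSON, a list of rows, each an object of numbers: "claw": the opening, from 0 (shut) to 1 (fully open); "dx", "dy", "dz": the shift along the world's x, y, z in mm; "yaw": the turn about the world's z in rad. A call has 1 to 20 rows; each row shifts and turns the commanded pose from where the row before left it; what a row does not reach is not made up. A row lasts 1/12 s, in which the tool goes at most 41.7 mm and 7.16 degrees, less where a joint would pass 70% of its speed; a pose out of reach is approached as far as the arm can. A call is refused whole if a number of a shift passes 41.7 or a number of a turn 0.125, either way. A call with a gripper value outside its range is refused whole. The fingers move at their own pace and stop on an object; FORCE is the grip in N (left out, the last holds). Time passes only in rows, so rows that do not move let the fingers close. It gives the time, the measured TCP pose, the force, the opening and the grip force at its end, in the units of the state.
- monitor.state(): the state, without advancing time (a new reading comes with each control period).
- vision.camera(name): name is "scene" or "top" or "wrist"; returns a dict with "frame" (480x640x3 uint8, red, green, blue), "mtx" (3x3 intrinsics, pixels), "rvec" (rotation vector, rad) and "tvec" (3), from world to camera coordinates, as OpenCV has them; the wrist camera has in their place "tool_from_camera" (4x4, takes a point from camera to tool coordinates, whose origin is the TCP and whose axes are the flange's). Camera axes: x right, y down, z forward; pixel columns grow to the right and rows downward; lengths in m; the calibration is good to about 2 mm. A picture is of the moment at which its call begins: read the wrist's pose just before it. There is no depth.
- job.sign_off(): hands the job in; it is judged then, once.
The state is a dict: "time": time; "joint_pos": joint angles; "qd": joint speeds; "tau": joint torques, N m; "tcp_pos": TCP position; "ee_rot": TCP orientation; "contact_force": force on the tool from outside, world axes, zero at the start; "ft_torque": the same for the moment, N m; "gripper_width": finger opening in m; "grip_force": force on a finger pad.
Only numpy, scipy, OpenCV 4.12 (cv2) and the standard library are available. Lean on these libraries where they do the work, as an engineer would, in place of code of your own. Each camera call takes 0.05 s, during which the arm holds its last target. There are 200 camera calls.

## Task

Pack the divided wooden crate for tea on the balcony: press the flip-top lids of the two small amber jars fully shut, each before you pick that jar up, and lift every steel cup up and off the rack's rail. Stand both jars and all the cups upright in the crate, down on the floor and one to a cell. The white bottle already in the crate keeps its cell, the crate stays where it is, and the serving dish, scoop and big storage jar are left alone.

Things in the scene. Friction and masses are not known exactly. Their poses are not given: they have to be found in the camera images.
- rack: cup rack, fixed: wooden foot 120 x 310 x 14 mm, two posts, a steel hanging rail along y, 10 mm thick, axis 150 mm above the worktop and 16 mm to +x of the origin; a like bumper bar 50 mm below it. Origin: centre of the foot's underside. Cups hang on the rail's -x side, handles to +x, undersides 81 mm above the worktop, about 115 mm apart; nothing is higher than 160 mm
- cup_1: steel cup, hollow, straight wall 58 mm across, 78 mm tall, 0.12 kg; origin: centre of underside, z up its axis. Strap handle on its +x side, 16 wide, 4 thick, open below like a hook: leaves the rim (underside 74 mm up), out to 47 mm from the axis, then down to 48 mm up; 14 mm gap to the wall. Hangs upright, strap over the rack's rail; lift 30 mm to free it. 2 or 3 are present; None if absent
- cup_2: steel cup, hollow, straight wall 58 mm across, 78 mm tall, 0.12 kg; origin: centre of underside, z up its axis. Strap handle on its +x side, 16 wide, 4 thick, open below like a hook: leaves the rim (underside 74 mm up), out to 47 mm from the axis, then down to 48 mm up; 14 mm gap to the wall. Hangs upright, strap over the rack's rail; lift 30 mm to free it. 2 or 3 are present; None if absent
- cup_3: steel cup, hollow, straight wall 58 mm across, 78 mm tall, 0.12 kg; origin: centre of underside, z up its axis. Strap handle on its +x side, 16 wide, 4 thick, open below like a hook: leaves the rim (underside 74 mm up), out to 47 mm from the axis, then down to 48 mm up; 14 mm gap to the wall. Hangs upright, strap over the rack's rail; lift 30 mm to free it. 2 or 3 are present; None if absent
- jar_1: small amber glass jar, round body 58 mm across up to 74 mm, then a narrower neck; 98 mm tall with lid shut (flat lid top); about 0.3 kg. Origin: centre of its underside; z up. Its black flip-top lid is hinged on the jar's +x side, thumb tab on the -x side when shut. Stands on the worktop
- jar_1_hinge (a point): middle of the lid hinge of jar 1, 28 mm from the jar's axis on its +x side and 86 mm above its underside; the hinge line is parallel to the jar's y axis
- jar_1_lid (a joint): angle a of that jar's lid: 0 shut (hard stop), 1.57 upright, 1.95 fully thrown back. A disc 54 mm across, 10 mm thick, reaching 55 mm (with tab 66 mm) from the hinge, along (-cos a) of the jar's x and (sin a) of z. The hinge is slightly stiff: the lid stays at any angle and moves with about 0.5 N at its edge
- jar_2: small amber glass jar, round body 58 mm across up to 74 mm, then a narrower neck; 98 mm tall with lid shut (flat lid top); about 0.3 kg. Origin: centre of its underside; z up. Its black flip-top lid is hinged on the jar's +x side, thumb tab on the -x side when shut. Stands on the worktop
- jar_2_hinge (a point): middle of the lid hinge of jar 2, 28 mm from the jar's axis on its +x side and 86 mm above its underside; the hinge line is parallel to the jar's y axis
- jar_2_lid (a joint): angle a of that jar's lid: 0 shut (hard stop), 1.57 upright, 1.95 fully thrown back. A disc 54 mm across, 10 mm thick, reaching 55 mm (with tab 66 mm) from the hinge, along (-cos a) of the jar's x and (sin a) of z. The hinge is slightly stiff: the lid stays at any angle and moves with about 0.5 N at its edge
- crate: divided wooden carrying crate, loose, 1.5 kg: 182 (x) x 270 (y) x 42 mm outside, walls and floor 6 mm thick, with dividers 31 mm high above the floor making two rows of three square cells, 82 to 83 mm inside, 88 mm apart. Origin: centre of its underside; z up
- cell_1 (a point): middle of the floor of cell 1 of the crate, 6 mm above the crate's underside; in the crate's frame x = -44 mm, y = +88 mm
- cell_2 (a point): middle of the floor of cell 2 of the crate, 6 mm above the crate's underside; in the crate's frame x = -44 mm, y = +0 mm
- cell_3 (a point): middle of the floor of cell 3 of the crate, 6 mm above the crate's underside; in the crate's frame x = -44 mm, y = -88 mm
- cell_4 (a point): middle of the floor of cell 4 of the crate, 6 mm above the crate's underside; in the crate's frame x = +44 mm, y = +88 mm
- cell_5 (a point): middle of the floor of cell 5 of the crate, 6 mm above the crate's underside; in the crate's frame x = +44 mm, y = +0 mm
- cell_6 (a point): middle of the floor of cell 6 of the crate, 6 mm above the crate's underside; in the crate's frame x = +44 mm, y = -88 mm
- bottle_a: white ceramic bottle with a steel cap, 58 mm diameter, 120 mm tall, that already stands in cell 2 of the crate and stays there. Origin: centre of its underside. Just one of bottle_a and bottle_b is present; the other is None
- bottle_b: white ceramic bottle with a steel cap, 58 mm diameter, 120 mm tall, that already stands in cell 4 of the crate and stays there. Origin: centre of its underside. Just one of bottle_a and bottle_b is present; the other is None
- dish: ceramic serving dish with blue rim, 160 mm wide, 31 mm high, bystander; origin: centre of its underside
- scoop: white plastic scoop, 155 mm long, 35 mm high, bystander; origin on the worktop near its middle
- storage_jar: large clear glass storage jar with a steel flip-top lid, shut, 92 mm diameter, 150 mm tall, bystander, not for the crate; origin: centre of its underside
Not all that is in view belongs to the job. What is shaped like the cup_1 but purple or yellow is not meant.

How it is judged:
At the end, for the whole second after the job is handed in: Every cup present and both jars and the crate's bottle each stand in a cell of their own: within 22 mm of its middle in plan, underside under 16 mm above the crate's, under 0.12 rad from upright, at rest; the bottle likewise in its own cell; both lids within 0.09 rad of shut; crate level ((horizontal distance between cup_1 and cell_1 below 0.022 m or horizontal distance between cup_1 and cell_2 below 0.022 m or horizontal distance between cup_1 and cell_3 below 0.022 m or horizontal distance between cup_1 and cell_4 below 0.022 m or horizontal distance between cup_1 and cell_5 below 0.022 m or horizontal distance between cup_1 and cell_6 below 0.022 m) and z of cup_1 in the frame of crate between 0 and 0.016 m and angle between each of cup_1, cup_2, cup_3, jar_1, jar_2, bottle_a, bottle_b's own z axis and vertical below 0.12 rad and linear speed of each of cup_1, cup_2, cup_3, jar_1, jar_2, bottle_a, bottle_b below 0.02 m/s and (horizontal distance between cup_2 and cell_1 below 0.022 m or horizontal distance between cup_2 and cell_2 below 0.022 m or horizontal distance between cup_2 and cell_3 below 0.022 m or horizontal distance between cup_2 and cell_4 below 0.022 m or horizontal distance between cup_2 and cell_5 below 0.022 m or horizontal distance between cup_2 and cell_6 below 0.022 m) and z of cup_2 in the frame of crate between 0 and 0.016 m and (horizontal distance between cup_3 and cell_1 below 0.022 m or horizontal distance between cup_3 and cell_2 below 0.022 m or horizontal distance between cup_3 and cell_3 below 0.022 m or horizontal distance between cup_3 and cell_4 below 0.022 m or horizontal distance between cup_3 and cell_5 below 0.022 m or horizontal distance between cup_3 and cell_6 below 0.022 m) and z of cup_3 in the frame of crate between 0 and 0.016 m and (horizontal distance between jar_1 and cell_1 below 0.022 m or horizontal distance between jar_1 and cell_2 below 0.022 m or horizontal distance between jar_1 and cell_3 below 0.022 m or horizontal distance between jar_1 and cell_4 below 0.022 m or horizontal distance between jar_1 and cell_5 below 0.022 m or horizontal distance between jar_1 and cell_6 below 0.022 m) and z of jar_1 in the frame of crate between 0 and 0.016 m and (horizontal distance between jar_2 and cell_1 below 0.022 m or horizontal distance between jar_2 and cell_2 below 0.022 m or horizontal distance between jar_2 and cell_3 below 0.022 m or horizontal distance between jar_2 and cell_4 below 0.022 m or horizontal distance between jar_2 and cell_5 below 0.022 m or horizontal distance between jar_2 and cell_6 below 0.022 m) and z of jar_2 in the frame of crate between 0 and 0.016 m and horizontal distance between bottle_a and cell_2 below 0.022 m and z of bottle_a in the frame of crate between 0 and 0.016 m and horizontal distance between bottle_b and cell_4 below 0.022 m and z of bottle_b in the frame of crate between 0 and 0.016 m and value of joint each of jar_1_lid, jar_2_lid below 0.09 rad and angle between crate's own z axis and vertical below 0.05 rad); the robot touches nothing.
It fails at once if a jar is lifted off the worktop while its lid is open ((height (world z) of jar_1 above 0.03 m and value of joint jar_1_lid above 0.3 rad) or (height (world z) of jar_2 above 0.03 m and value of joint jar_2_lid above 0.3 rad)).
It fails at once if the serving dish, scoop or big storage jar is moved by more than 30 mm (distance of any of dish, scoop, storage_jar from where it was at the start of the episode above 0.03 m).
It fails at once if the bottle already in the crate is tipped over (angle between any of bottle_a, bottle_b's own z axis and vertical above 0.5 rad).
It fails at once if the crate is shoved more than 60 mm about the worktop (distance of crate from where it was at the start of the episode above 0.06 m).
Of cup_1, cup_2, cup_3 only 2 to 3 are there at a start; the rules pass over those that are not, and their reading is None.
Of bottle_a, bottle_b only 1 to 1 are there at a start; the rules pass over those that are not, and their reading is None.
At some moment in a run one of jar_1, jar_2 may be knocked a few centimetres aside while the robot is not near it.
It also fails if it takes over 210 s, if anything falls off the work surface, if the arm or the gripper's body presses on something with over 40 N, if the wrist force passes 120 N, or if a joint passes its speed limit or range.

## Working session

There is one attempt and no reset: what is moved stays moved. The work goes in short steps, Python scripts to look and compute and a shell command to move; the robot and the scene stay as the last step left them, time stands still between calls to the robot, and variables do not carry over. Pictures are saved under pics/ and viewed, at most 14 in all, crops included, and the job is handed in when it is done.

```bash
mkdir -p pics; ls; cat > h.py <<'E'
import numpy as np, cv2
from plant import monitor, vision, job
def shot(n,f):
    c=vision.camera(n); cv2.imwrite(f'pics/{f}.png',c['frame'][:,:,::-1]); 
    if n!='wrist': np.savez(f'pics/{f}.npz',**{k:np.array(c[k]) for k in('mtx','rvec','tvec')})
    return c
def ray(c,uv,z):
    R=cv2.Rodrigues(np.array(c['rvec'],float))[0]; t=np.array(c['tvec'],float).ravel()
    o=-R.T@t; d=R.T@np.linalg.inv(c['mtx'])@np.array([uv[0],uv[1],1.])
    return o+d*(z-o[2])/d[2]
def proj(c,p): return cv2.projectPoints(np.array(p,float).reshape(-1,3),np.array(c['rvec'],float),np.array(c['tvec'],float),np.array(c['mtx'],float),None)[0].reshape(-1,2)
def load(f): return dict(np.load(f'pics/{f}.npz'))
E
python3 - <<'E'
from h import *
a=shot('top','t0');b=shot('scene','s0')
for c in(a,b):
    R=cv2.Rodrigues(c['rvec'])[0];print(-R.T@np.ravel(c['tvec']),R[2],c['mtx'][0,0])
s=monitor.state();print(s)
E
```

```text
pics
[0.38820113 0.02071553 1.33880076] [ 0.06859852 -0.00106797 -0.99764378] 516.8568478767115
[1.10984982 0.76352895 1.29718656] [-0.41084149 -0.48039617 -0.77487341] 609.1233548706041
{'time': 0.1, 'joint_pos': array([-1.00151506,  0.50827197, -0.23751519,  1.5010545 ,  0.12569903,
        1.14888384, -0.15479409]), 'qd': array([ 2.14755902e-03, -2.55646893e-03,  1.11725242e-03, -2.76117840e-03,
        2.70860597e-04,  5.49461946e-04, -4.12339941e-05]), 'tau': array([-4.85296739e-03, -6.21829391e+01, -2.19489321e+00, -2.50202447e+01,
        1.24518742e-02,  7.81580602e-03, -3.94063602e-05]), 'tcp_pos': array([0.27945187, 0.55853526, 0.23049726]), 'ee_rot': array([ 2.29815229e-01,  9.73233937e-01, -7.97070108e-04, -1.70788614e-04]), 'contact_force': array([-0.24709806,  0.14355372,  0.48860203]), 'ft_torque': array([ 0.04515926,  0.00851267, -0.02909658]), 'grip_force': 0.0, 'gripper_width': 0.08548680057653037}
```

View pics/t0.png

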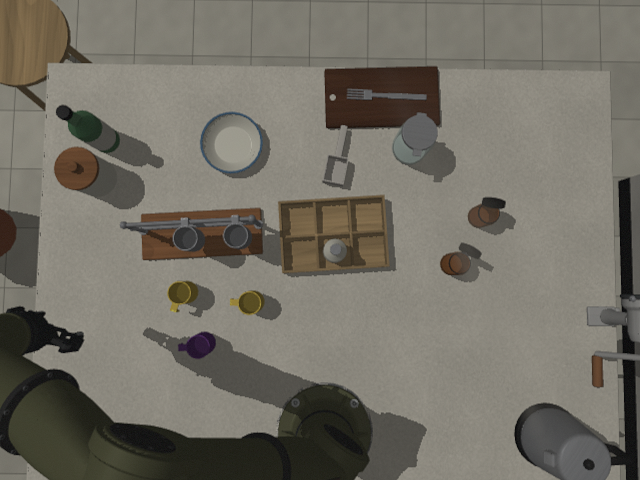

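View pics/s0.png

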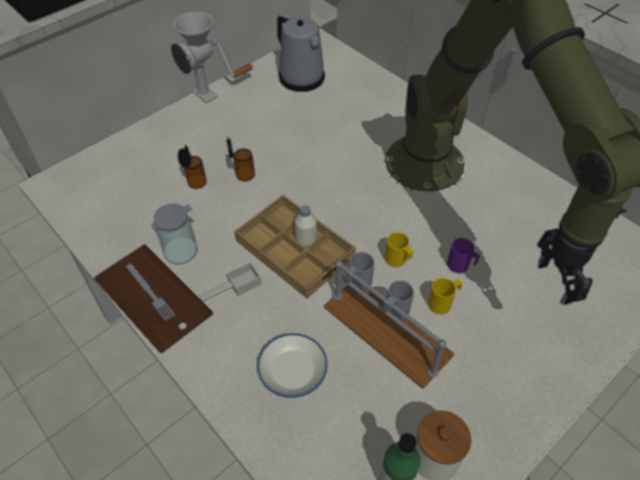

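```bash
python3 - <<'E'
from h import *
t=cv2.imread('pics/t0.png');s=cv2.imread('pics/s0.png')
def cr(i,x,y,w,h,k): return cv2.resize(i[y:y+h,x:x+w],None,fx=k,fy=k,interpolation=cv2.INTER_CUBIC)
o=np.zeros((600,800,3),np.uint8)
o[:300,:400]=cr(t,430,190,80,100,5)[:300] if 0 else cr(t,430,195,100,75,4)
o[:300,400:]=cr(s,170,130,100,75,4)
o[300:,:400]=cr(t,120,200,160,120,2.5)
o[300:,400:]=cr(t,270,185,133,100,3.0075)[:300,:400]
cv2.imwrite('pics/c0.png',o)
E
```

```text
(no output)
```

View pics/c0.png

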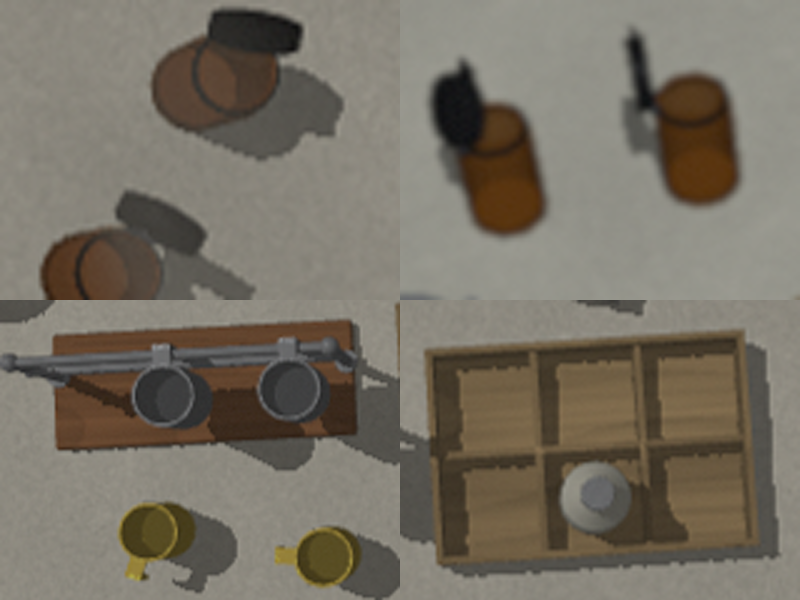

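```bash
python3 - <<'E'
from h import *
np.set_printoptions(precision=4,suppress=True)
T=load('t0');S=load('s0')
tc=lambda x,y,X,Y,k:(X+(x+.5)/k-.5,Y+(y+.5)/k-.5)
print('ringA',ray(T,tc(235,75,430,195,4),.086),'baseA',ray(T,tc(197,88,430,195,4),0))
print('ringB',ray(T,tc(120,267,430,195,4),.086))
print('scene L',ray(S,tc(103,128,170,130,4),.086),'R',ray(S,tc(293,98,170,130,4),.086))
print('cupL',ray(T,tc(163,95,120,200,2.5),.159),'cupR',ray(T,tc(290,88,120,200,2.5),.159))
cs=[(428,350),(742,332),(757,540),(441,563)]
P=np.array([ray(T,tc(x-400,y-300,270,185,3.0075),.042) for x,y in cs]);print(P,P.mean(0))
for i in range(4):
    d=P[(i+1)%4]-P[i];print(np.linalg.norm(d),np.degrees(np.arctan2(d[1],d[0])))
print('bottle',ray(T,tc(198,192,270,185,3.0075),.126))
F=np.array([ray(T,tc(x,y,120,200,2.5),.014) for x,y in [(53,35),(352,20),(357,133),(57,149)]]);print(F,F.mean(0))
# amber blobs
for n,i in(('top',cv2.imread('pics/t0.png')),('sc',cv2.imread('pics/s0.png'))):
    h=cv2.cvtColor(i,cv2.COLOR_BGR2HSV);m=cv2.inRange(h,(0,110,40),(16,255,200))
    k,l,st,ce=cv2.connectedComponentsWithStats(m)
    for j in range(1,k):
        if 60<st[j,4]<1500:print(n,st[j],ce[j])
E
```

```text
ringA [ 0.5499 -0.3922  0.086 ] baseA [ 0.5522 -0.3957  0.    ]
ringB [ 0.4318 -0.3215  0.086 ]
scene L [ 0.5456 -0.3835  0.086 ] R [ 0.4277 -0.3169  0.086 ]
cupL [0.4746 0.3271 0.159 ] cupR [0.4827 0.211  0.159 ]
[[ 0.5788  0.1227  0.042 ]
 [ 0.5979 -0.1412  0.042 ]
 [ 0.4231 -0.1547  0.042 ]
 [ 0.4003  0.1084  0.042 ]] [ 0.5    -0.0162  0.042 ]
0.26460033287021023 -85.87519373996624
0.17529769827226216 -175.59464296818933
0.26409449370894006 94.95894137256177
0.17914566485281644 4.570066661311802
bottle [ 0.4566 -0.0189  0.126 ]
[[0.5457 0.48   0.014 ]
 [0.5656 0.1722 0.014 ]
 [0.449  0.1646 0.014 ]
 [0.4282 0.4715 0.014 ]] [0.4971 0.3221 0.014 ]
top [  54  147   44   43 1456] [ 76.0062 168.1992]
top [141 209 120  13 806] [200.5596 214.6079]
top [  0 210  16  46 535] [  6.0785 232.1458]
top [441 254  19  21 291] [449.9175 264.4914]
top [592 356  11  31 293] [596.7543 370.9932]
sc [234  64  18  13  97] [242.5464  69.8454]
sc [234 149  20  32 492] [243.6545 164.5874]
sc [185 157  21  31 446] [195.2108 173.0807]
sc [402 319  36  29 145] [421.0552 333.1379]
sc [438 348  15  22 144] [444.7639 357.7292]
```

Steel cups hang at top-view pixels (185,238) and (236,235). The lookalikes are the yellow cups at (180,293) and (250,302) and the purple one at (201,345). I pick the two grey cups on the rail, and the crop confirms that choice. The jars are at (459,262) and (489,214), the bottle is in cell 2, and the crate and rack measurements match their given sizes.

```bash
python3 -m creep '[{"claw":1,"dx":17,"dy":-29,"yaw":0.0445},{"claw":1,"dx":17,"dy":-29,"yaw":0.0445},{"claw":1,"dx":17,"dy":-29,"yaw":0.0445},{"claw":1,"dx":17,"dy":-29,"yaw":0.0445},{"claw":1,"dx":17,"dy":-29,"yaw":0.0445},{"claw":1,"dx":17,"dy":-29,"yaw":0.0445},{"claw":1,"dx":17,"dy":-29,"yaw":0.0445},{"claw":1,"dx":17,"dy":-29,"yaw":0.0445},{"claw":1,"dx":17,"dy":-29,"yaw":0.0445},{"claw":1,"dx":17,"dy":-29,"yaw":0.0445},{"claw":1,"dx":17,"dy":-29,"yaw":0.0445},{"claw":1,"dx":17,"dy":-29,"yaw":0.0445},{},{},{}]' 30
python3 - <<'E'
from h import *
s=monitor.state();print(s['tcp_pos'],s['ee_rot']);c=shot('wrist','w0');print(c['tool_from_camera'],c['mtx'])
from scipy.spatial.transform import Rotation as Ro
A=np.eye(4);A[:3,:3]=Ro.from_quat(s['ee_rot']).as_matrix();A[:3,3]=s['tcp_pos'];M=np.linalg.inv(A@c['tool_from_camera'])
r=cv2.Rodrigues(M[:3,:3])[0]
i=c['frame'][:,:,::-1].copy()
for p in[(.4827,.211,.159),(.4746,.3271,.159)]:
    q=[(p[0]+.029*np.cos(a),p[1]+.029*np.sin(a),.159) for a in np.linspace(0,6.3,40)]
    u=cv2.projectPoints(np.array(q),r,M[:3,3],c['mtx'],None)[0];cv2.polylines(i,[u.astype(np.int32)],True,(0,0,255),1)
cv2.imwrite('pics/w0.png',i)
E
```

```text
[0.27945187 0.55853526 0.23049726] [ 2.29815229e-01  9.73233937e-01 -7.97070108e-04 -1.70788614e-04]
[[ 6.04629327e-04 -9.62148223e-01 -2.72526020e-01  6.89945061e-02]
 [ 9.99999817e-01  5.84034680e-04  1.56687010e-04  9.26461847e-04]
 [ 8.40851858e-06 -2.72526065e-01  9.62148400e-01 -1.43461079e-01]
 [ 0.00000000e+00  0.00000000e+00  0.00000000e+00  1.00000000e+00]] [[398.3792       0.         326.90024362]
 [  0.         398.3792     242.21055176]
 [  0.           0.           1.        ]]invalid input at $[0]: expected keys claw, dx, dy, dz, yaw
```

View pics/w0.png

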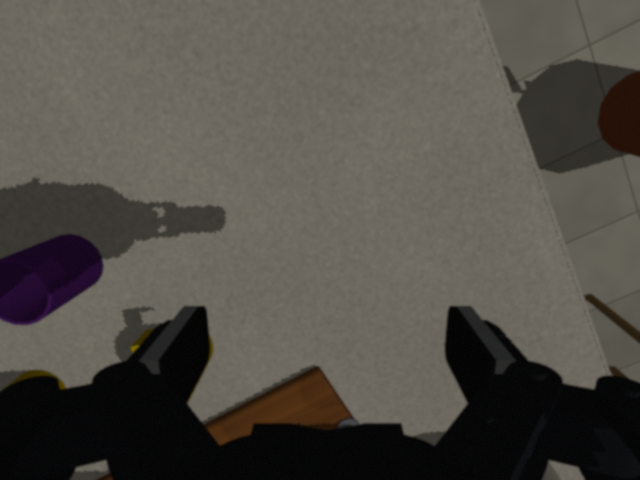

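The picture shows only bare counter, because the move was refused: every row needs all five keys. I'll retype it.

```bash
python3 -m creep '[{"claw":1,"dx":17,"dy":-29,"dz":0,"yaw":0.0445},{"claw":1,"dx":17,"dy":-29,"dz":0,"yaw":0.0445},{"claw":1,"dx":17,"dy":-29,"dz":0,"yaw":0.0445},{"claw":1,"dx":17,"dy":-29,"dz":0,"yaw":0.0445},{"claw":1,"dx":17,"dy":-29,"dz":0,"yaw":0.0445},{"claw":1,"dx":17,"dy":-29,"dz":0,"yaw":0.0445},{"claw":1,"dx":17,"dy":-29,"dz":0,"yaw":0.0445},{"claw":1,"dx":17,"dy":-29,"dz":0,"yaw":0.0445},{"claw":1,"dx":17,"dy":-29,"dz":0,"yaw":0.0445},{"claw":1,"dx":17,"dy":-29,"dz":0,"yaw":0.0445},{"claw":1,"dx":17,"dy":-29,"dz":0,"yaw":0.0445},{"claw":1,"dx":17,"dy":-29,"dz":0,"yaw":0.0445},{"claw":1,"dx":0,"dy":0,"dz":0,"yaw":0},{"claw":1,"dx":0,"dy":0,"dz":0,"yaw":0},{"claw":1,"dx":0,"dy":0,"dz":0,"yaw":0}]' 30
cat >> h.py <<'E'
from scipy.spatial.transform import Rotation as Ro
def wcam(f=None):
    s=monitor.state(); c=vision.camera('wrist')
    A=np.eye(4);A[:3,:3]=Ro.from_quat(s['ee_rot']).as_matrix();A[:3,3]=s['tcp_pos'];M=np.linalg.inv(A@c['tool_from_camera'])
    c['rvec']=cv2.Rodrigues(M[:3,:3])[0];c['tvec']=M[:3,3]
    y=A[:3,1];print('tcp',s['tcp_pos'],'ydir deg',np.degrees(np.arctan2(y[1],y[0])),'w',s['gripper_width'])
    if f: cv2.imwrite(f'pics/{f}.png',c['frame'][:,:,::-1]);np.savez(f'pics/{f}.npz',**{k:np.array(c[k]) for k in('mtx','rvec','tvec')})
    return c
def circ(c,i,p,r=.029):
    q=[(p[0]+r*np.cos(a),p[1]+r*np.sin(a),p[2]) for a in np.linspace(0,6.3,40)]
    cv2.polylines(i,[proj(c,q).astype(np.int32)],True,(0,0,255),1)
E
python3 - <<'E'
from h import *
c=wcam('w1');i=cv2.imread('pics/w1.png')
for p in[(.4827,.211,.159),(.4746,.3271,.159)]:circ(c,i,p)
cv2.imwrite('pics/w1.png',i)
E
```

```text
time: 1.4
tcp_pos: [0.4833, 0.2113, 0.2311]
ee_rot: [-0.035, 0.999, 0.0, -0.0]
contact_force: [0.8, 0.3, 0.2]
gripper_width: 0.0855
grip_force: 0.0
tcp [0.48330226 0.21127426 0.23110839] ydir deg 93.97852525294965 w 0.08550136192082937
```

View pics/w1.png

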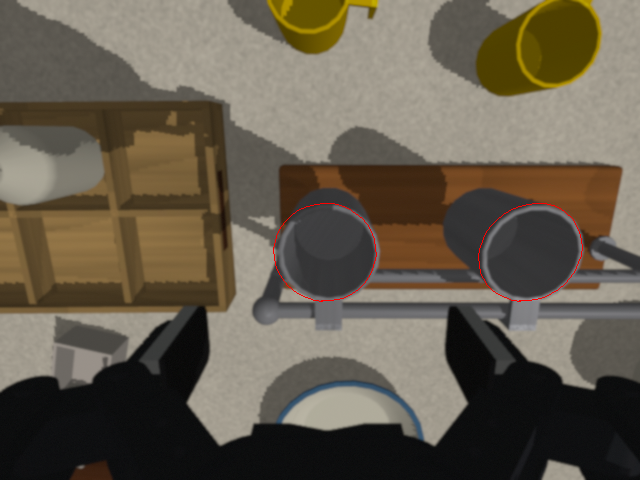

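Rim circles predicted from the top view fall right on both steel cups, at (326,252) and (530,252). I'll grasp the right-hand one.

```bash
python3 -m creep '[{"claw":1,"dx":0,"dy":0,"dz":-29,"yaw":0},{"claw":1,"dx":0,"dy":0,"dz":-29,"yaw":0},{"claw":1,"dx":0,"dy":0,"dz":-29,"yaw":0},{"claw":1,"dx":0,"dy":0,"dz":-29,"yaw":0},{"claw":1,"dx":0,"dy":0,"dz":0,"yaw":0},{"claw":0,"dx":0,"dy":0,"dz":0,"yaw":0},{"claw":0,"dx":0,"dy":0,"dz":0,"yaw":0},{"claw":0,"dx":0,"dy":0,"dz":0,"yaw":0},{"claw":0,"dx":0,"dy":0,"dz":0,"yaw":0},{"claw":0,"dx":0,"dy":0,"dz":0,"yaw":0},{"claw":0,"dx":0,"dy":0,"dz":0,"yaw":0},{"claw":0,"dx":0,"dy":0,"dz":0,"yaw":0},{"claw":0,"dx":0,"dy":0,"dz":0,"yaw":0}]' 30
```

```text
time: 2.53
tcp_pos: [0.4842, 0.2122, 0.117]
ee_rot: [-0.035, 0.999, 0.001, 0.001]
contact_force: [-1.8, 2.9, 7.3]
gripper_width: 0.0584
grip_force: 32.6
```

```bash
python3 -m creep '[{"claw":0,"dx":0,"dy":0,"dz":19,"yaw":0},{"claw":0,"dx":0,"dy":0,"dz":19,"yaw":0},{"claw":0,"dx":0,"dy":0,"dz":19,"yaw":0},{"claw":0,"dx":0,"dy":0,"dz":19,"yaw":0},{"claw":0,"dx":0,"dy":0,"dz":19,"yaw":0},{"claw":0,"dx":4,"dy":-15,"dz":0,"yaw":0},{"claw":0,"dx":6,"dy":-30,"dz":0,"yaw":0},{"claw":0,"dx":6,"dy":-30,"dz":0,"yaw":0},{"claw":0,"dx":6,"dy":-30,"dz":0,"yaw":0},{"claw":0,"dx":6,"dy":-30,"dz":0,"yaw":0},{"claw":0,"dx":6,"dy":-30,"dz":0,"yaw":0},{"claw":0,"dx":7,"dy":-30,"dz":0,"yaw":0},{"claw":0,"dx":7,"dy":-30,"dz":0,"yaw":0},{"claw":0,"dx":7,"dy":-30,"dz":0,"yaw":0},{"claw":0,"dx":7,"dy":-30,"dz":0,"yaw":0},{"claw":0,"dx":6,"dy":-26,"dz":0,"yaw":0},{"claw":0,"dx":0,"dy":0,"dz":0,"yaw":0},{"claw":0,"dx":0,"dy":0,"dz":0,"yaw":0}]' 30
python3 - <<'E'
from h import *
c=wcam('w2');t=shot('top','t2')
E
```

```text
time: 4.03
tcp_pos: [0.5514, -0.1024, 0.2105]
ee_rot: [-0.033, 0.999, -0.0, 0.0]
contact_force: [0.0, 1.0, -1.3]
gripper_width: 0.0581
grip_force: 35.2
tcp [ 0.55144509 -0.10243187  0.21045934] ydir deg 93.77373175692394 w 0.058076079960597105
```

View pics/w2.png

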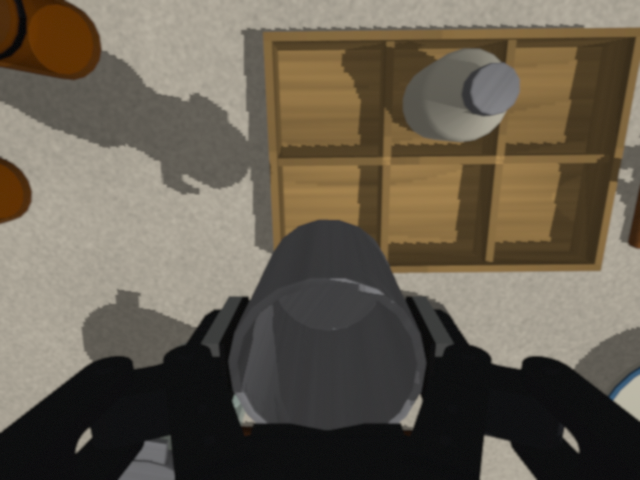

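The cup hangs upright in the claw. I'll check the crate estimate against its corner at (265,32) and the divider crossings at (388,159) and (503,158).

```bash
python3 - <<'E'
from h import *
W=load('w2')
print(ray(W,(265,32),.042),ray(W,(388,159),.037),ray(W,(503,158),.037),ray(W,(602,269),.042))
R=np.array([[.9968,-.08],[.08,.9968]])
for p in[(-.091,-.135),(0,-.044),(0,.044),(.091,.135)]:print(np.array([.5,-.0162])+R@p)
E
```

```text
[ 0.41974833 -0.15445884  0.042     ] [ 0.50205708 -0.05726348  0.037     ] [0.49533491 0.03212864 0.037     ] [0.57901486 0.12866535 0.042     ]
[ 0.4200912 -0.158048 ]
[ 0.50352   -0.0600592]
[0.49648   0.0276592]
[0.5799088 0.125648 ]
```

```bash
python3 -m creep '[{"claw":0,"dx":-1,"dy":3,"dz":-20,"yaw":0},{"claw":0,"dx":0,"dy":0,"dz":-28,"yaw":0},{"claw":0,"dx":0,"dy":0,"dz":-28,"yaw":0},{"claw":0,"dx":0,"dy":0,"dz":-28,"yaw":0},{"claw":0,"dx":0,"dy":0,"dz":-28,"yaw":0},{"claw":0,"dx":0,"dy":0,"dz":-18,"yaw":0},{"claw":0,"dx":0,"dy":0,"dz":-10,"yaw":0},{"claw":0,"dx":0,"dy":0,"dz":-3,"yaw":0},{"claw":0,"dx":0,"dy":0,"dz":-2,"yaw":0},{"claw":0,"dx":0,"dy":0,"dz":0,"yaw":0},{"claw":0,"dx":0,"dy":0,"dz":0,"yaw":0}]' 30
```

```text
time: 5.05
tcp_pos: [0.5514, -0.0969, 0.0465]
ee_rot: [-0.035, 0.999, -0.0, 0.001]
contact_force: [-0.1, -0.0, -1.2]
gripper_width: 0.0585
grip_force: 35.1
```

```bash
python3 -m creep '[{"claw":0,"dx":0,"dy":0,"dz":-2,"yaw":0},{"claw":0,"dx":0,"dy":0,"dz":-2,"yaw":0},{"claw":0,"dx":0,"dy":0,"dz":0,"yaw":0},{"claw":0,"dx":0,"dy":0,"dz":0,"yaw":0}]' 30
```

```text
time: 5.38
tcp_pos: [0.552, -0.097, 0.0429]
ee_rot: [-0.035, 0.999, -0.0, 0.002]
contact_force: [-0.6, 0.8, 9.1]
gripper_width: 0.0584
grip_force: 35.8
```

```bash
python3 -m creep '[{"claw":0.85,"dx":0,"dy":0,"dz":0,"yaw":0},{"claw":0.85,"dx":0,"dy":0,"dz":0,"yaw":0},{"claw":0.85,"dx":0,"dy":0,"dz":0,"yaw":0},{"claw":0.85,"dx":0,"dy":0,"dz":0,"yaw":0},{"claw":0.85,"dx":0,"dy":0,"dz":15,"yaw":0},{"claw":0.85,"dx":0,"dy":0,"dz":35,"yaw":0},{"claw":0.85,"dx":0,"dy":0,"dz":40,"yaw":0},{"claw":0.85,"dx":0,"dy":0,"dz":40,"yaw":0},{"claw":1,"dx":0,"dy":0,"dz":40,"yaw":0},{"claw":1,"dx":0,"dy":0,"dz":20,"yaw":0}]' 30
python3 -m creep '[{"claw":1,"dx":-5,"dy":25,"dz":0,"yaw":0},{"claw":1,"dx":-6,"dy":36,"dz":0,"yaw":0},{"claw":1,"dx":-6,"dy":36,"dz":0,"yaw":0},{"claw":1,"dx":-6,"dy":36,"dz":0,"yaw":0},{"claw":1,"dx":-6,"dy":36,"dz":0,"yaw":0},{"claw":1,"dx":-6,"dy":36,"dz":0,"yaw":0},{"claw":1,"dx":-6,"dy":36,"dz":0,"yaw":0},{"claw":1,"dx":-6,"dy":36,"dz":0,"yaw":0},{"claw":1,"dx":-6,"dy":36,"dz":0,"yaw":0},{"claw":1,"dx":-6,"dy":36,"dz":0,"yaw":0},{"claw":1,"dx":-6,"dy":36,"dz":0,"yaw":0},{"claw":1,"dx":-6,"dy":36,"dz":0,"yaw":0},{"claw":1,"dx":-6,"dy":3,"dz":0,"yaw":0},{"claw":1,"dx":0,"dy":0,"dz":0,"yaw":0},{"claw":1,"dx":0,"dy":0,"dz":0,"yaw":0}]'
python3 - <<'E'
from h import *
shot('top','t3');c=wcam('w3');i=cv2.imread('pics/w3.png');circ(c,i,(.4746,.3271,.159))
R=np.array([[.9968,-.08],[.08,.9968]])
g=np.array([.4993,-.0145])+R@(.044,-.088);circ(c,i,(*g,.084))
t=load('t3');j=cv2.imread('pics/t3.png')
circ(t,j,(*g,.084));cv2.imwrite('pics/c3.png',np.hstack([cv2.resize(i[100:400],(400,187)),cv2.resize(j[170:290,260:516],(400,187))]))
E
```

```text
time: 6.22
tcp_pos: [0.552, -0.0971, 0.2362]
ee_rot: [-0.035, 0.999, -0.001, 0.003]
contact_force: [1.4, 0.2, 0.7]
gripper_width: 0.0854
grip_force: 0.0
time: 7.47
tcp_pos: [0.4735, 0.3263, 0.2309]
ee_rot: [-0.035, 0.999, -0.001, -0.0]
contact_force: [0.8, -0.2, 0.4]
gripper_width: 0.0852
grip_force: 0.0
tcp [0.47421565 0.32534628 0.23105158] ydir deg 93.94274110472779 w 0.08548893874297864
```

View pics/c3.png

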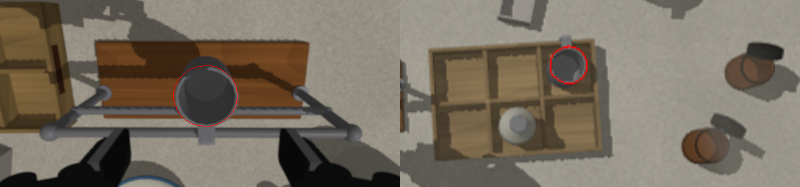

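Cup one stands in cell 6 and the second cup is aligned, so I'll fetch it for cell 4.

```bash
python3 -m creep '[{"claw":1,"dx":0,"dy":1,"dz":-29,"yaw":0},{"claw":1,"dx":0,"dy":0,"dz":-29,"yaw":0},{"claw":1,"dx":0,"dy":0,"dz":-29,"yaw":0},{"claw":1,"dx":0,"dy":0,"dz":-29,"yaw":0},{"claw":1,"dx":0,"dy":0,"dz":0,"yaw":0},{"claw":0,"dx":0,"dy":0,"dz":0,"yaw":0},{"claw":0,"dx":0,"dy":0,"dz":0,"yaw":0},{"claw":0,"dx":0,"dy":0,"dz":0,"yaw":0},{"claw":0,"dx":0,"dy":0,"dz":0,"yaw":0},{"claw":0,"dx":0,"dy":0,"dz":0,"yaw":0},{"claw":0,"dx":0,"dy":0,"dz":0,"yaw":0},{"claw":0,"dx":0,"dy":0,"dz":0,"yaw":0},{"claw":0,"dx":0,"dy":0,"dz":0,"yaw":0}]' 30
python3 -m creep '[{"claw":0,"dx":0,"dy":0,"dz":19,"yaw":0},{"claw":0,"dx":0,"dy":0,"dz":19,"yaw":0},{"claw":0,"dx":0,"dy":0,"dz":19,"yaw":0},{"claw":0,"dx":0,"dy":0,"dz":19,"yaw":0},{"claw":0,"dx":0,"dy":0,"dz":19,"yaw":0},{"claw":0,"dx":4,"dy":-14,"dz":0,"yaw":0},{"claw":0,"dx":7,"dy":-28,"dz":0,"yaw":0},{"claw":0,"dx":7,"dy":-28,"dz":0,"yaw":0},{"claw":0,"dx":7,"dy":-28,"dz":0,"yaw":0},{"claw":0,"dx":7,"dy":-28,"dz":0,"yaw":0},{"claw":0,"dx":7,"dy":-28,"dz":0,"yaw":0},{"claw":0,"dx":7,"dy":-28,"dz":0,"yaw":0},{"claw":0,"dx":7,"dy":-28,"dz":0,"yaw":0},{"claw":0,"dx":6,"dy":-28,"dz":0,"yaw":0},{"claw":0,"dx":3,"dy":-12,"dz":0,"yaw":0},{"claw":0,"dx":0,"dy":0,"dz":0,"yaw":0},{"claw":0,"dx":0,"dy":0,"dz":0,"yaw":0}]'
```

```text
time: 8.65
tcp_pos: [0.4749, 0.3279, 0.1172]
ee_rot: [-0.035, 0.999, 0.0, 0.002]
contact_force: [1.4, -2.5, 7.8]
gripper_width: 0.0583
grip_force: 32.5
time: 10.07
tcp_pos: [0.5354, 0.0773, 0.2099]
ee_rot: [-0.034, 0.999, 0.0, -0.0]
contact_force: [-0.4, 0.9, -2.0]
gripper_width: 0.0582
grip_force: 35.5
```

Well centred on cell 4, so I lower it to TCP z ≈ 0.0425 and release.

```bash
python3 -m creep '[{"claw":0,"dx":0,"dy":0,"dz":-20,"yaw":0},{"claw":0,"dx":0,"dy":0,"dz":-28,"yaw":0},{"claw":0,"dx":0,"dy":0,"dz":-28,"yaw":0},{"claw":0,"dx":0,"dy":0,"dz":-28,"yaw":0},{"claw":0,"dx":0,"dy":0,"dz":-28,"yaw":0},{"claw":0,"dx":0,"dy":0,"dz":-18,"yaw":0},{"claw":0,"dx":0,"dy":0,"dz":-10,"yaw":0},{"claw":0,"dx":0,"dy":0,"dz":-3,"yaw":0},{"claw":0,"dx":0,"dy":0,"dz":-2,"yaw":0},{"claw":0,"dx":0,"dy":0,"dz":-2,"yaw":0},{"claw":0,"dx":0,"dy":0,"dz":-1,"yaw":0},{"claw":0,"dx":0,"dy":0,"dz":0,"yaw":0},{"claw":0,"dx":0,"dy":0,"dz":0,"yaw":0}]' 30
```

```text
time: 11.15
tcp_pos: [0.5363, 0.0784, 0.0434]
ee_rot: [-0.035, 0.999, 0.0, 0.001]
contact_force: [-1.0, 0.8, 4.3]
gripper_width: 0.0584
grip_force: 35.9
```

```bash
python3 -m creep '[{"claw":0.85,"dx":0,"dy":0,"dz":0,"yaw":0},{"claw":0.85,"dx":0,"dy":0,"dz":0,"yaw":0},{"claw":0.85,"dx":0,"dy":0,"dz":0,"yaw":0},{"claw":0.85,"dx":0,"dy":0,"dz":0,"yaw":0},{"claw":0.85,"dx":0,"dy":0,"dz":15,"yaw":0},{"claw":0.85,"dx":0,"dy":0,"dz":35,"yaw":0},{"claw":0.85,"dx":0,"dy":0,"dz":40,"yaw":0},{"claw":0.85,"dx":0,"dy":0,"dz":40,"yaw":0},{"claw":1,"dx":0,"dy":0,"dz":40,"yaw":0},{"claw":1,"dx":0,"dy":0,"dz":40,"yaw":0},{"claw":1,"dx":0,"dy":0,"dz":40,"yaw":0}]' 30
python3 -m creep '[{"claw":0.5,"dx":-4,"dy":-25,"dz":0,"yaw":0},{"claw":0,"dx":-4,"dy":-36,"dz":0,"yaw":0},{"claw":0,"dx":-4,"dy":-36,"dz":0,"yaw":0},{"claw":0,"dx":-4,"dy":-36,"dz":0,"yaw":0},{"claw":0,"dx":-4,"dy":-36,"dz":0,"yaw":0},{"claw":0,"dx":-4,"dy":-36,"dz":0,"yaw":0},{"claw":0,"dx":-4,"dy":-36,"dz":0,"yaw":0},{"claw":0,"dx":-4,"dy":-36,"dz":0,"yaw":0},{"claw":0,"dx":-4,"dy":-36,"dz":0,"yaw":0},{"claw":0,"dx":-4,"dy":-36,"dz":0,"yaw":0},{"claw":0,"dx":-4,"dy":-36,"dz":0,"yaw":0},{"claw":0,"dx":-4,"dy":-36,"dz":0,"yaw":0},{"claw":0,"dx":0,"dy":0,"dz":0,"yaw":0},{"claw":0,"dx":0,"dy":0,"dz":0,"yaw":0}]'
python3 - <<'E'
from h import *
wcam('w4')
E
```

```text
time: 12.07
tcp_pos: [0.5351, 0.0777, 0.2945]
ee_rot: [-0.035, 0.999, -0.0, 0.0]
contact_force: [1.3, -1.1, 0.0]
gripper_width: 0.0855
grip_force: 0.0
time: 13.23
tcp_pos: [0.4863, -0.3456, 0.2915]
ee_rot: [-0.033, 0.999, -0.0, -0.001]
contact_force: [0.0, 0.4, -0.5]
gripper_width: -0.0001
grip_force: 0.0
tcp [ 0.48626955 -0.34560478  0.29147943] ydir deg 93.74382484147128 w -0.00013888952953206775
```

View pics/w4.png

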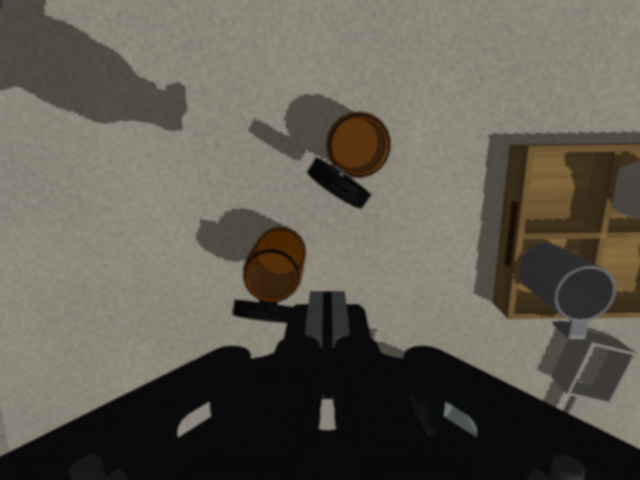

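Jar B's mouth is at about (359,144), with its lid strip from (312,168) to (366,197). Jar A's mouth ring is at (272,276), with its lid from (234,308) to about (290,316). Both lids stand about upright.

```bash
python3 - <<'E'
from h import *
np.set_printoptions(precision=4,suppress=True)
W=load('w4');T=load('t3')
i=cv2.imread('pics/w4.png');h=cv2.cvtColor(i,cv2.COLOR_BGR2HSV);m=cv2.inRange(h,(0,110,30),(18,255,255));m[:, 420:]=0
k,l,st,ce=cv2.connectedComponentsWithStats(m)
for j in range(1,k):
    if st[j,4]>400:print(st[j],ce[j])
print('B',ray(W,(358.5,144.5),.074),ray(W,(358.5,144.5),.086));print('A',ray(W,(272,276),.086))
R=cv2.Rodrigues(W['rvec'])[0];print('cam',-R.T@W['tvec'])
for n,u,v in(('B',(316,160),(370,188)),('Blow',(308,178),(362,207)),('A',(236,301),(290,307)),('Alow',(234,314),(290,321))):
  for z in(.09,.14):
    a=ray(W,u,z);b=ray(W,v,z);print(n,z,(a+b)/2,np.linalg.norm(a-b),np.degrees(np.arctan2(*(b-a)[1::-1]))-90)
# top-view prediction check
print(proj(T,[[*ray(W,(358.5,144.5),.08)[:2],.08],[*ray(W,(272,276),.086)[:2],.086]]))
E
```

```text
[ 327  112   63   65 3108] [357.9405 143.6982]
[ 245  227   60   76 3369] [274.9374 265.0742]
B [ 0.4285 -0.3207  0.074 ] [ 0.4281 -0.3217  0.086 ]
A [ 0.5522 -0.3918  0.086 ]
cam [ 0.418  -0.3493  0.435 ]
B 0.09 [ 0.4535 -0.3329  0.09  ] 0.052354284682200415 -23.29041755798235
B 0.14 [ 0.4484 -0.3353  0.14  ] 0.044767469515320346 -23.29041755798231
Blow 0.09 [ 0.4699 -0.3386  0.09  ] 0.053452523179997866 -24.47541459852586
Blow 0.14 [ 0.4624 -0.3402  0.14  ] 0.04570655900473167 -24.47541459852593
A 0.09 [ 0.5793 -0.3989  0.09  ] 0.05091438577200059 -3.1417813465894397
A 0.14 [ 0.5559 -0.3917  0.14  ] 0.04353623064043554 -3.1417813465892976
Alow 0.09 [ 0.5933 -0.3995  0.09  ] 0.053402652526677516 -4.080509773745774
Alow 0.14 [ 0.5679 -0.3922  0.14  ] 0.04566391525616778 -4.080509773745902
[[458.8376 262.8871]
 [488.1678 212.452 ]]
```

Jar B is at (.4285,-.321) with yaw −23.5°, and jar A at (.551,-.391) with yaw −4°. Heights and hinge positions agree with the description. I'll close B's lid by sweeping from behind it along jar −x = (−.917,+.399).

```bash
python3 -m creep '[{"claw":0,"dx":2,"dy":-1,"dz":-20,"yaw":-0.12},{"claw":0,"dx":0,"dy":0,"dz":-20,"yaw":-0.12},{"claw":0,"dx":0,"dy":0,"dz":-20,"yaw":-0.12},{"claw":0,"dx":0,"dy":0,"dz":-20,"yaw":-0.115},{"claw":0,"dx":0,"dy":0,"dz":-30,"yaw":0},{"claw":0,"dx":0,"dy":0,"dz":-30,"yaw":0},{"claw":0,"dx":0,"dy":0,"dz":-20,"yaw":0},{"claw":0,"dx":0,"dy":0,"dz":-3,"yaw":0},{"claw":0,"dx":0,"dy":0,"dz":0,"yaw":0},{"claw":0,"dx":0,"dy":0,"dz":0,"yaw":0}]'
python3 -m creep '[{"claw":0,"dx":-6,"dy":3,"dz":0,"yaw":0},{"claw":0,"dx":-6,"dy":3,"dz":0,"yaw":0},{"claw":0,"dx":-5,"dy":2,"dz":0,"yaw":0},{"claw":0,"dx":-5,"dy":2,"dz":0,"yaw":0},{"claw":0,"dx":-5,"dy":2,"dz":0,"yaw":0},{"claw":0,"dx":-5,"dy":2,"dz":0,"yaw":0},{"claw":0,"dx":0,"dy":0,"dz":0,"yaw":0}]'
```

```text
time: 14.12
tcp_pos: [0.4907, -0.3435, 0.1305]
ee_rot: [0.2, 0.98, -0.0, 0.001]
contact_force: [-0.1, 0.6, 0.9]
gripper_width: 0.0001
grip_force: 0.0
time: 14.7
tcp_pos: [0.4562, -0.3298, 0.1294]
ee_rot: [0.201, 0.98, 0.0, -0.0]
contact_force: [0.7, 0.2, -0.1]
gripper_width: 0.0002
grip_force: 0.0
```

```bash
python3 -m creep '[{"claw":0,"dx":-6,"dy":2,"dz":-2,"yaw":0},{"claw":0,"dx":-6,"dy":2,"dz":-4,"yaw":0},{"claw":0,"dx":-5,"dy":2,"dz":-6,"yaw":0},{"claw":0,"dx":-5,"dy":2,"dz":-6,"yaw":0},{"claw":0,"dx":-4,"dy":2,"dz":-6,"yaw":0},{"claw":0,"dx":-3,"dy":1,"dz":-4,"yaw":0},{"claw":0,"dx":0,"dy":0,"dz":-3,"yaw":0},{"claw":0,"dx":0,"dy":0,"dz":-1,"yaw":0},{"claw":0,"dx":0,"dy":0,"dz":0,"yaw":0},{"claw":0,"dx":0,"dy":0,"dz":0,"yaw":0}]'
```

```text
time: 15.53
tcp_pos: [0.4282, -0.319, 0.0981]
ee_rot: [0.201, 0.98, -0.0, -0.0]
contact_force: [-4.4, 3.3, 13.5]
gripper_width: 0.0003
grip_force: 6.6
```

Contact at z=.098 with 13 N means it's shut. I'll rise, open the claw and check.

```bash
python3 -m creep '[{"claw":0,"dx":0,"dy":0,"dz":10,"yaw":0},{"claw":0.5,"dx":0,"dy":0,"dz":30,"yaw":0},{"claw":1,"dx":0,"dy":0,"dz":30,"yaw":0},{"claw":1,"dx":0,"dy":0,"dz":30,"yaw":0},{"claw":1,"dx":0,"dy":0,"dz":20,"yaw":0},{"claw":1,"dx":0,"dy":0,"dz":0,"yaw":0},{"claw":1,"dx":0,"dy":0,"dz":0,"yaw":0},{"claw":1,"dx":0,"dy":0,"dz":0,"yaw":0}]'
python3 - <<'E'
from h import *
c=wcam('w5');i=cv2.imread('pics/w5.png');circ(c,i,(.4285,-.321,.098),.027);cv2.imwrite('pics/v5.png',cv2.resize(i,(400,300)))
E
```

```text
time: 16.2
tcp_pos: [0.4284, -0.3188, 0.2168]
ee_rot: [0.201, 0.98, 0.0, -0.0]
contact_force: [-0.1, 0.4, -0.1]
gripper_width: 0.0837
grip_force: 0.0
tcp [ 0.42838627 -0.31883944  0.21681271] ydir deg 66.8090244689245 w 0.0836826107774718
```

View pics/v5.png

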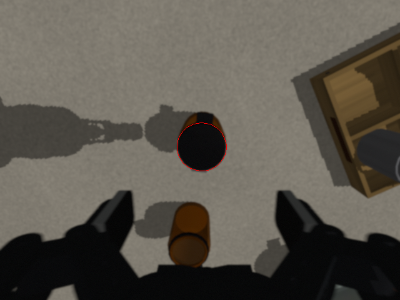

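The lid is a full disc right on the predicted circle, so B is shut. Now I grasp it.

```bash
python3 -m creep '[{"claw":1,"dx":0,"dy":-2,"dz":-28,"yaw":0},{"claw":1,"dx":0,"dy":0,"dz":-30,"yaw":0},{"claw":1,"dx":0,"dy":0,"dz":-30,"yaw":0},{"claw":1,"dx":0,"dy":0,"dz":-30,"yaw":0},{"claw":1,"dx":0,"dy":0,"dz":-30,"yaw":0},{"claw":1,"dx":0,"dy":0,"dz":-20,"yaw":0},{"claw":1,"dx":0,"dy":0,"dz":-10,"yaw":0},{"claw":1,"dx":0,"dy":0,"dz":0,"yaw":0},{"claw":0,"dx":0,"dy":0,"dz":0,"yaw":0},{"claw":0,"dx":0,"dy":0,"dz":0,"yaw":0},{"claw":0,"dx":0,"dy":0,"dz":0,"yaw":0},{"claw":0,"dx":0,"dy":0,"dz":0,"yaw":0},{"claw":0,"dx":0,"dy":0,"dz":0,"yaw":0},{"claw":0,"dx":0,"dy":0,"dz":0,"yaw":0},{"claw":0,"dx":0,"dy":0,"dz":0,"yaw":0},{"claw":0,"dx":0,"dy":0,"dz":0,"yaw":0}]' 45
```

```text
time: 17.58
tcp_pos: [0.4293, -0.3218, 0.0408]
ee_rot: [0.201, 0.98, -0.001, 0.001]
contact_force: [-1.1, -0.1, 6.5]
gripper_width: 0.0573
grip_force: 48.5
```

```bash
python3 -m creep '[{"claw":0,"dx":0,"dy":0,"dz":10,"yaw":0},{"claw":0,"dx":0,"dy":0,"dz":25,"yaw":0},{"claw":0,"dx":0,"dy":0,"dz":25,"yaw":0},{"claw":0,"dx":0,"dy":0,"dz":25,"yaw":0},{"claw":0,"dx":0,"dy":0,"dz":25,"yaw":0},{"claw":0,"dx":2,"dy":12,"dz":0,"yaw":-0.03},{"claw":0,"dx":4,"dy":26,"dz":0,"yaw":-0.04},{"claw":0,"dx":4,"dy":26,"dz":0,"yaw":-0.04},{"claw":0,"dx":4,"dy":26,"dz":0,"yaw":-0.04},{"claw":0,"dx":4,"dy":26,"dz":0,"yaw":-0.04},{"claw":0,"dx":4,"dy":26,"dz":0,"yaw":-0.04},{"claw":0,"dx":4,"dy":26,"dz":0,"yaw":-0.04},{"claw":0,"dx":4,"dy":26,"dz":0,"yaw":-0.03},{"claw":0,"dx":3,"dy":22,"dz":0,"yaw":0},{"claw":0,"dx":0,"dy":0,"dz":0,"yaw":0},{"claw":0,"dx":0,"dy":0,"dz":0,"yaw":0}]'
python3 - <<'E'
from h import *
c=wcam('w6');t=shot('top','t6')
cv2.imwrite('pics/v6.png',np.hstack([cv2.resize(cv2.imread('pics/w6.png'),(400,300)),cv2.resize(cv2.imread('pics/t6.png')[150:330,270:510],(400,300))]))
E
```

```text
time: 18.92
tcp_pos: [0.4616, -0.1035, 0.1498]
ee_rot: [0.343, 0.939, 0.0, -0.0]
contact_force: [0.3, -0.3, -4.1]
gripper_width: 0.0573
grip_force: 49.8
tcp [ 0.46156076 -0.10347131  0.14984633] ydir deg 49.82070951538356 w 0.05725477688706114
```

View pics/v6.png

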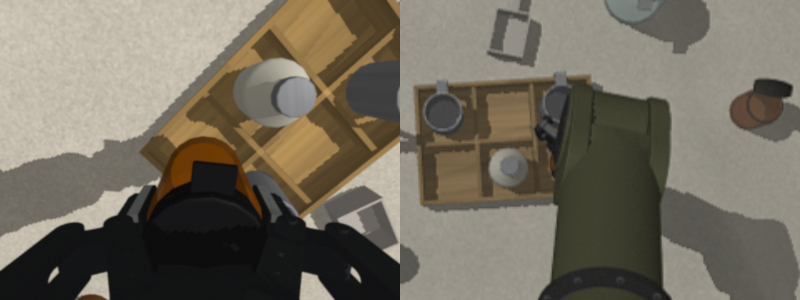

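The jar is held upright with its lid shut, over cell 3, and both cups are in place. I'll lower it.

```bash
python3 -m creep '[{"claw":0,"dx":0,"dy":-1,"dz":-15,"yaw":0},{"claw":0,"dx":0,"dy":0,"dz":-25,"yaw":0},{"claw":0,"dx":0,"dy":0,"dz":-25,"yaw":0},{"claw":0,"dx":0,"dy":0,"dz":-20,"yaw":0},{"claw":0,"dx":0,"dy":0,"dz":-10,"yaw":0},{"claw":0,"dx":0,"dy":0,"dz":-4,"yaw":0},{"claw":0,"dx":0,"dy":0,"dz":-2,"yaw":0},{"claw":0,"dx":0,"dy":0,"dz":-2,"yaw":0},{"claw":0,"dx":0,"dy":0,"dz":-1,"yaw":0},{"claw":0,"dx":0,"dy":0,"dz":0,"yaw":0},{"claw":0,"dx":0,"dy":0,"dz":0,"yaw":0}]'
```

```text
time: 19.93
tcp_pos: [0.4618, -0.107, 0.0468]
ee_rot: [0.346, 0.938, -0.0, 0.001]
contact_force: [-3.3, -0.6, 6.3]
gripper_width: 0.0576
grip_force: 50.5
```

```bash
python3 -m creep '[{"claw":0.85,"dx":0,"dy":0,"dz":0,"yaw":0},{"claw":0.85,"dx":0,"dy":0,"dz":0,"yaw":0},{"claw":0.85,"dx":0,"dy":0,"dz":0,"yaw":0},{"claw":0.85,"dx":0,"dy":0,"dz":0,"yaw":0},{"claw":0.85,"dx":0,"dy":0,"dz":15,"yaw":0},{"claw":0.85,"dx":0,"dy":0,"dz":35,"yaw":0},{"claw":0.85,"dx":0,"dy":0,"dz":40,"yaw":0},{"claw":0.85,"dx":0,"dy":0,"dz":40,"yaw":0},{"claw":0.5,"dx":0,"dy":0,"dz":40,"yaw":0},{"claw":0,"dx":0,"dy":0,"dz":40,"yaw":0},{"claw":0,"dx":0,"dy":0,"dz":30,"yaw":0}]'
python3 -m creep '[{"claw":0,"dx":14,"dy":-26,"dz":0,"yaw":0.06},{"claw":0,"dx":14,"dy":-26,"dz":0,"yaw":0.06},{"claw":0,"dx":14,"dy":-26,"dz":0,"yaw":0.06},{"claw":0,"dx":14,"dy":-26,"dz":0,"yaw":0.06},{"claw":0,"dx":14,"dy":-26,"dz":0,"yaw":0.06},{"claw":0,"dx":14,"dy":-26,"dz":0,"yaw":0.06},{"claw":0,"dx":14,"dy":-26,"dz":0,"yaw":0.06},{"claw":0,"dx":14,"dy":-26,"dz":0,"yaw":0.06},{"claw":0,"dx":14,"dy":-26,"dz":0,"yaw":0.05},{"claw":0,"dx":14,"dy":-26,"dz":0,"yaw":0.05},{"claw":0,"dx":14,"dy":-26,"dz":0,"yaw":0.05},{"claw":0,"dx":0,"dy":0,"dz":0,"yaw":0},{"claw":0,"dx":0,"dy":0,"dz":0,"yaw":0}]'
python3 - <<'E'
from h import *
c=wcam('w7');i=cv2.imread('pics/w7.png');circ(c,i,(.551,-.391,.086),.027);t=shot('top','t7')
cv2.imwrite('pics/v7.png',np.hstack([cv2.resize(i,(400,300)),cv2.resize(cv2.imread('pics/t7.png')[150:330,270:510],(400,300))]))
E
```

```text
time: 20.85
tcp_pos: [0.4619, -0.1061, 0.289]
ee_rot: [0.345, 0.939, 0.0, 0.002]
contact_force: [1.3, -0.3, -0.5]
gripper_width: 0.0365
grip_force: 0.0
time: 21.93
tcp_pos: [0.6153, -0.3936, 0.2834]
ee_rot: [0.039, 0.999, 0.0, -0.001]
contact_force: [0.9, 0.5, 0.5]
gripper_width: -0.0001
grip_force: 0.0
tcp [ 0.61532106 -0.39361754  0.28338539] ydir deg 85.58551911352312 w -0.00010302124547143638
```

View pics/v7.png

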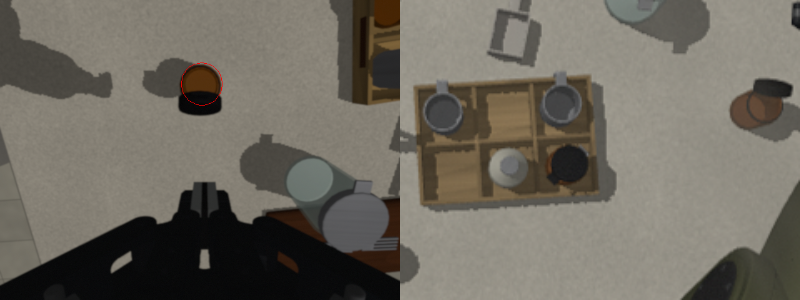

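Jar B stands in cell 3. Jar A is where predicted, with its mouth at about (322,134) full-size. I'll check the storage jar's clearance.

```bash
python3 - <<'E'
from h import *
W=load('w7');print(ray(W,(566,354),.15),ray(W,(496,288),0),ray(W,(320,133),.086),ray(W,(320,147),.14),ray(W,(320,184),.14),ray(W,(320,184),.1))
E
```

```text
[ 0.73003887 -0.21334291  0.15      ] [ 0.73638298 -0.20664939  0.        ] [ 0.54898857 -0.39325075  0.086     ] [ 0.55814381 -0.39312923  0.14      ] [ 0.58394492 -0.39522707  0.14      ] [ 0.58906464 -0.39628477  0.1       ]
```

```bash
python3 -m creep '[{"claw":0,"dx":1,"dy":-2,"dz":-25,"yaw":0},{"claw":0,"dx":0,"dy":0,"dz":-35,"yaw":0},{"claw":0,"dx":0,"dy":0,"dz":-35,"yaw":0},{"claw":0,"dx":0,"dy":0,"dz":-35,"yaw":0},{"claw":0,"dx":0,"dy":0,"dz":-20,"yaw":0},{"claw":0,"dx":0,"dy":0,"dz":-5,"yaw":0},{"claw":0,"dx":0,"dy":0,"dz":0,"yaw":0},{"claw":0,"dx":0,"dy":0,"dz":0,"yaw":0}]'
python3 -m creep '[{"claw":0,"dx":-7,"dy":0,"dz":0,"yaw":0},{"claw":0,"dx":-7,"dy":1,"dz":0,"yaw":0},{"claw":0,"dx":-6,"dy":0,"dz":0,"yaw":0},{"claw":0,"dx":-6,"dy":1,"dz":0,"yaw":0},{"claw":0,"dx":-6,"dy":0,"dz":0,"yaw":0},{"claw":0,"dx":-5,"dy":1,"dz":0,"yaw":0},{"claw":0,"dx":0,"dy":0,"dz":0,"yaw":0}]'
```

```text
time: 22.7
tcp_pos: [0.6175, -0.3938, 0.1323]
ee_rot: [0.037, 0.999, -0.0, 0.001]
contact_force: [0.2, -0.9, 0.1]
gripper_width: 0.0001
grip_force: 0.0
time: 23.28
tcp_pos: [0.5783, -0.3913, 0.1306]
ee_rot: [0.038, 0.999, -0.0, -0.0]
contact_force: [-0.1, 0.1, -0.3]
gripper_width: 0.0002
grip_force: 0.0
```

```bash
python3 -m creep '[{"claw":0,"dx":-7,"dy":0,"dz":-3,"yaw":0},{"claw":0,"dx":-6,"dy":0,"dz":-4,"yaw":0},{"claw":0,"dx":-5,"dy":0,"dz":-6,"yaw":0},{"claw":0,"dx":-5,"dy":0,"dz":-6,"yaw":0},{"claw":0,"dx":-4,"dy":0,"dz":-6,"yaw":0},{"claw":0,"dx":-2,"dy":0,"dz":-5,"yaw":0},{"claw":0,"dx":0,"dy":0,"dz":-3,"yaw":0},{"claw":0,"dx":0,"dy":0,"dz":-1,"yaw":0},{"claw":0,"dx":0,"dy":0,"dz":0,"yaw":0},{"claw":0,"dx":0,"dy":0,"dz":0,"yaw":0}]'
```

```text
time: 24.12
tcp_pos: [0.5504, -0.3915, 0.0982]
ee_rot: [0.038, 0.999, -0.001, 0.0]
contact_force: [-5.3, 2.8, 15.2]
gripper_width: -0.0001
grip_force: 7.7
```

```bash
python3 -m creep '[{"claw":0,"dx":0,"dy":0,"dz":10,"yaw":0},{"claw":0.5,"dx":0,"dy":0,"dz":30,"yaw":0},{"claw":1,"dx":0,"dy":0,"dz":30,"yaw":0},{"claw":1,"dx":0,"dy":0,"dz":30,"yaw":0},{"claw":1,"dx":0,"dy":0,"dz":20,"yaw":0},{"claw":1,"dx":0,"dy":0,"dz":0,"yaw":0},{"claw":1,"dx":0,"dy":0,"dz":0,"yaw":0},{"claw":1,"dx":0,"dy":0,"dz":0,"yaw":0}]'
python3 - <<'E'
from h import *
c=wcam('w8');i=cv2.imread('pics/w8.png');circ(c,i,(.550,-.392,.098),.027);cv2.imwrite('pics/v8.png',cv2.resize(i,(400,300)))
E
```

```text
time: 24.78
tcp_pos: [0.5503, -0.3908, 0.2153]
ee_rot: [0.037, 0.999, 0.0, -0.001]
contact_force: [-0.1, 0.2, -0.6]
gripper_width: 0.0831
grip_force: 0.0
tcp [ 0.5502822  -0.39077104  0.21532712] ydir deg 85.71844147692033 w 0.08310450067551976
```

View pics/v8.png

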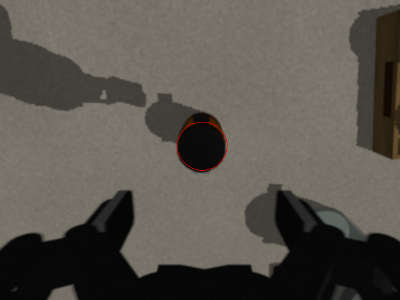

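Lid A is shut and on the predicted circle. Next I grasp jar A.

```bash
python3 -m creep '[{"claw":1,"dx":0,"dy":-1,"dz":-26,"yaw":0},{"claw":1,"dx":0,"dy":0,"dz":-30,"yaw":0},{"claw":1,"dx":0,"dy":0,"dz":-30,"yaw":0},{"claw":1,"dx":0,"dy":0,"dz":-30,"yaw":0},{"claw":1,"dx":0,"dy":0,"dz":-30,"yaw":0},{"claw":1,"dx":0,"dy":0,"dz":-20,"yaw":0},{"claw":1,"dx":0,"dy":0,"dz":-10,"yaw":0},{"claw":1,"dx":0,"dy":0,"dz":0,"yaw":0},{"claw":0,"dx":0,"dy":0,"dz":0,"yaw":0},{"claw":0,"dx":0,"dy":0,"dz":0,"yaw":0},{"claw":0,"dx":0,"dy":0,"dz":0,"yaw":0},{"claw":0,"dx":0,"dy":0,"dz":0,"yaw":0},{"claw":0,"dx":0,"dy":0,"dz":0,"yaw":0},{"claw":0,"dx":0,"dy":0,"dz":0,"yaw":0},{"claw":0,"dx":0,"dy":0,"dz":0,"yaw":0},{"claw":0,"dx":0,"dy":0,"dz":0,"yaw":0}]' 45
```

```text
time: 26.17
tcp_pos: [0.5517, -0.3932, 0.0424]
ee_rot: [0.038, 0.999, -0.001, 0.002]
contact_force: [-0.5, -1.9, 6.7]
gripper_width: 0.0576
grip_force: 49.1
```

```bash
python3 -m creep '[{"claw":0,"dx":0,"dy":0,"dz":10,"yaw":0},{"claw":0,"dx":0,"dy":0,"dz":28,"yaw":0},{"claw":0,"dx":0,"dy":0,"dz":28,"yaw":0},{"claw":0,"dx":0,"dy":0,"dz":28,"yaw":0},{"claw":0,"dx":0,"dy":0,"dz":28,"yaw":0},{"claw":0,"dx":0,"dy":0,"dz":28,"yaw":0},{"claw":0,"dx":0,"dy":0,"dz":10,"yaw":0}]'
python3 -m creep '[{"claw":0,"dx":-3,"dy":12,"dz":0,"yaw":-0.03},{"claw":0,"dx":-6,"dy":28,"dz":0,"yaw":-0.04},{"claw":0,"dx":-6,"dy":28,"dz":0,"yaw":-0.04},{"claw":0,"dx":-6,"dy":28,"dz":0,"yaw":-0.04},{"claw":0,"dx":-6,"dy":28,"dz":0,"yaw":-0.04},{"claw":0,"dx":-6,"dy":28,"dz":0,"yaw":-0.04},{"claw":0,"dx":-6,"dy":28,"dz":0,"yaw":-0.04},{"claw":0,"dx":-6,"dy":28,"dz":0,"yaw":-0.04},{"claw":0,"dx":-6,"dy":28,"dz":0,"yaw":-0.04},{"claw":0,"dx":-6,"dy":28,"dz":0,"yaw":-0.04},{"claw":0,"dx":-6,"dy":28,"dz":0,"yaw":-0.04},{"claw":0,"dx":-6,"dy":28,"dz":0,"yaw":-0.04},{"claw":0,"dx":-6,"dy":28,"dz":0,"yaw":-0.04},{"claw":0,"dx":-6,"dy":28,"dz":0,"yaw":-0.04},{"claw":0,"dx":-6,"dy":28,"dz":0,"yaw":-0.04},{"claw":0,"dx":-6,"dy":28,"dz":0,"yaw":-0.04},{"claw":0,"dx":-6,"dy":28,"dz":0,"yaw":0},{"claw":0,"dx":-4,"dy":4,"dz":0,"yaw":0},{"claw":0,"dx":0,"dy":0,"dz":0,"yaw":0},{"claw":0,"dx":0,"dy":0,"dz":0,"yaw":0}]'
python3 - <<'E'
from h import *
c=wcam('w9')
for p in[(-.091,.135),(0,.044),(-.091,-.135)]:pass
i=cv2.imread('pics/w9.png')
R=np.array([[.9968,-.08],[.08,.9968]])
for a,b,z in[(-.044,.088,.006),(-.044,0,.006),(.044,0,.006)]:circ(c,i,(*(np.array([.4993,-.0145])+R@(a,b)),z),.041)
cv2.imwrite('pics/v9.png',i)
E
```

```text
time: 26.75
tcp_pos: [0.5517, -0.3925, 0.2053]
ee_rot: [0.037, 0.999, -0.001, 0.002]
contact_force: [1.4, -0.3, -2.2]
gripper_width: 0.0573
grip_force: 49.4
time: 28.42
tcp_pos: [0.4471, 0.0715, 0.2]
ee_rot: [0.345, 0.939, -0.0, -0.0]
contact_force: [-0.1, -0.1, -3.1]
gripper_width: 0.0573
grip_force: 49.4
tcp [0.44713345 0.07148999 0.19999418] ydir deg 49.66836196821625 w 0.05731775841621991
```

View pics/v9.png

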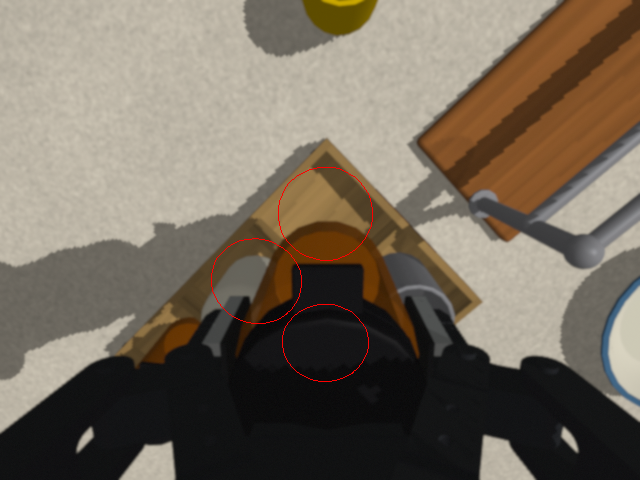

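The cell-1 circle at (325,213) sits right in the empty cell, and the fingers lie on the cell's diagonal clear of the bottle and cup. I'll lower the jar.

```bash
python3 -m creep '[{"claw":0,"dx":1,"dy":-2,"dz":-18,"yaw":0},{"claw":0,"dx":0,"dy":0,"dz":-28,"yaw":0},{"claw":0,"dx":0,"dy":0,"dz":-28,"yaw":0},{"claw":0,"dx":0,"dy":0,"dz":-28,"yaw":0},{"claw":0,"dx":0,"dy":0,"dz":-22,"yaw":0},{"claw":0,"dx":0,"dy":0,"dz":-14,"yaw":0},{"claw":0,"dx":0,"dy":0,"dz":-6,"yaw":0},{"claw":0,"dx":0,"dy":0,"dz":-4,"yaw":0},{"claw":0,"dx":0,"dy":0,"dz":-2,"yaw":0},{"claw":0,"dx":0,"dy":0,"dz":-1,"yaw":0},{"claw":0,"dx":0,"dy":0,"dz":0,"yaw":0},{"claw":0,"dx":0,"dy":0,"dz":0,"yaw":0}]'
```

```text
time: 29.47
tcp_pos: [0.4492, 0.07, 0.05]
ee_rot: [0.345, 0.939, 0.0, 0.001]
contact_force: [0.4, 0.7, -1.5]
gripper_width: 0.0574
grip_force: 49.4
```

```bash
python3 -m creep '[{"claw":0,"dx":0,"dy":0,"dz":-1,"yaw":0},{"claw":0,"dx":0,"dy":0,"dz":-2,"yaw":0},{"claw":0,"dx":0,"dy":0,"dz":0,"yaw":0},{"claw":0,"dx":0,"dy":0,"dz":0,"yaw":0}]'
```

```text
time: 29.8
tcp_pos: [0.4491, 0.0701, 0.0481]
ee_rot: [0.345, 0.939, 0.001, 0.001]
contact_force: [-4.9, -0.6, 22.1]
gripper_width: 0.0577
grip_force: 51.6
```

Seated. I'll release, rise, and move away toward +y for the final look.

```bash
python3 -m creep '[{"claw":0.85,"dx":0,"dy":0,"dz":1,"yaw":0},{"claw":0.85,"dx":0,"dy":0,"dz":0,"yaw":0},{"claw":0.85,"dx":0,"dy":0,"dz":0,"yaw":0},{"claw":0.85,"dx":0,"dy":0,"dz":0,"yaw":0},{"claw":0.85,"dx":0,"dy":0,"dz":15,"yaw":0},{"claw":0.85,"dx":0,"dy":0,"dz":35,"yaw":0},{"claw":0.85,"dx":0,"dy":0,"dz":40,"yaw":0},{"claw":0.85,"dx":0,"dy":0,"dz":40,"yaw":0},{"claw":1,"dx":0,"dy":0,"dz":40,"yaw":0},{"claw":1,"dx":0,"dy":0,"dz":30,"yaw":0},{"claw":1,"dx":0,"dy":35,"dz":0,"yaw":0},{"claw":1,"dx":0,"dy":40,"dz":0,"yaw":0},{"claw":1,"dx":0,"dy":40,"dz":0,"yaw":0},{"claw":1,"dx":0,"dy":40,"dz":0,"yaw":0},{"claw":1,"dx":0,"dy":40,"dz":0,"yaw":0},{"claw":1,"dx":0,"dy":40,"dz":0,"yaw":0},{"claw":1,"dx":0,"dy":40,"dz":0,"yaw":0},{"claw":1,"dx":0,"dy":0,"dz":0,"yaw":0},{"claw":1,"dx":0,"dy":0,"dz":0,"yaw":0}]'
python3 - <<'E'
from h import *
t=shot('top','t10');s=shot('scene','s10');R=np.array([[.9968,-.08],[.08,.9968]])
i=cv2.imread('pics/t10.png');j=cv2.imread('pics/s10.png')
for a,b,z in[(-.044,.088,.104),(-.044,-.088,.104),(.044,.088,.084),(.044,-.088,.084),(-.044,0,.126)]:
    circ(t,i,(*(np.array([.4993,-.0145])+R@(a,b)),z),.029)
cv2.imwrite('pics/v10.png',np.hstack([cv2.resize(i[185:290,265:405],None,fx=2.8,fy=2.8),cv2.resize(j[150:300,200:400],(392,294))]))
E
```

```text
time: 31.38
tcp_pos: [0.4474, 0.3475, 0.2462]
ee_rot: [0.343, 0.939, -0.0, -0.001]
contact_force: [0.7, -0.9, -0.6]
gripper_width: 0.0858
grip_force: 0.0
```

View pics/v10.png

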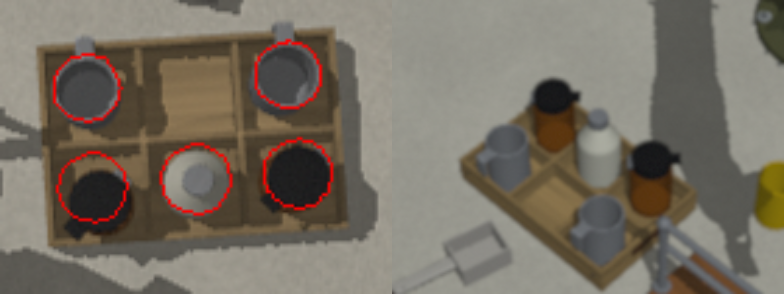

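Everything is in place, but the cell-1 jar's lid sits about 9 mm off its circle, towards (98,197). I'll check whether that is a shift or a tilt, and whether the lid is shut.

```bash
python3 - <<'E'
from h import *
np.set_printoptions(precision=4,suppress=True)
T=load('t10');S=load('s10');i=cv2.imread('pics/t10.png');j=cv2.imread('pics/s10.png')
R=np.array([[.9968,-.08],[.08,.9968]]);cell=lambda a,b:np.array([.4993,-.0145])+R@(a,b)
for n,a,b in(('c1',-.044,.088),('c3',-.044,-.088)):
  for nm,c,im in(('top',T,i),('sc',S,j)):
    p=proj(c,[*cell(a,b),.104])[0].astype(int);x0,y0=p-18
    g=im[y0:y0+36,x0:x0+36].max(2);m=(g<45).astype(np.uint8);k,l,st,ce=cv2.connectedComponentsWithStats(m)
    q=1+np.argmax(st[1:,4]);mm=cv2.morphologyEx((l==q).astype(np.uint8),cv2.MORPH_OPEN,np.ones((7,7)))
    (v,u)=[w.mean() for w in np.nonzero(mm)]
    print(n,nm,mm.sum(),'lid xy',ray(c,(x0+u,y0+v),.100)[:2]-cell(a,b))
  # amber axis in scene
  p=proj(S,[*cell(a,b),.05])[0].astype(int);x0,y0=p-25
  h=cv2.cvtColor(j[y0:y0+50,x0:x0+50],cv2.COLOR_BGR2HSV);m=cv2.inRange(h,(0,130,30),(16,255,255))
  ax=[]
  for r in range(50):
    w=np.nonzero(m[r])[0]
    if len(w)>12: ax.append((r+y0,x0+(w[0]+w[-1])/2,len(w)))
  ax=np.array(ax);f=np.polyfit(ax[:,0],ax[:,1],1)
  e=proj(S,[[*cell(a,b),.03],[*cell(a,b),.08]]);print(n,'axis slope',f[0],'vertical',(e[1]-e[0])[0]/(e[1]-e[0])[1],len(ax))
E
python3 - <<'E'
from h import *
i=cv2.imread('pics/s10.png')[165:270,235:375];cv2.imwrite('pics/v11.png',cv2.resize(i,None,fx=5.5,fy=5.5,interpolation=cv2.INTER_CUBIC))
E
```

```text
c1 top 381 lid xy [-0.0122 -0.0051]
c1 sc 296 lid xy [-0.0082 -0.    ]
c1 axis slope -0.002631578947367948 vertical -0.019417303803341116 19
c3 top 381 lid xy [-0.0027  0.0012]
c3 sc 251 lid xy [0.0023 0.0066]
c3 axis slope 0.024251805985549234 vertical 0.07483440105103827 18
```

View pics/v11.png

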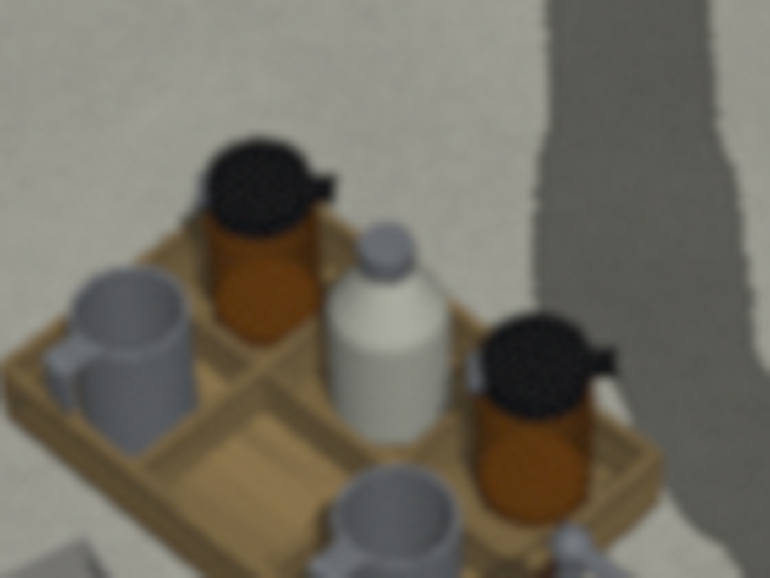

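```bash
python3 - <<'E'
from h import *
np.set_printoptions(precision=4,suppress=True)
S=load('s10');R=np.array([[.9968,-.08],[.08,.9968]]);cell=lambda a,b:np.array([.4993,-.0145])+R@(a,b)
f=lambda x,y:(235+(x+.5)/5.5-.5,165+(y+.5)/5.5-.5)
for n,a,b,top,base,bot in(('c1',-.044,.088,(536,366),(532,478),(530,523)),('c3',-.044,-.088,(258,188),(265,300),(262,343))):
  print(n,'lid',ray(S,f(*top),.104)[:2]-cell(a,b),'base',ray(S,f(*base),.008)[:2]-cell(a,b),'front',ray(S,f(*bot),.008)[:2]-cell(a,b))
# is jar still moving? and fresh top lid position
t=shot('top','t11');a=cv2.imread('pics/t10.png').astype(int);b=cv2.imread('pics/t11.png').astype(int)
print('diff',np.abs(a-b)[185:290,265:405].max())
# bottom of c1 amber, top view: amber visible around lid?
i=cv2.imread('pics/t11.png');h=cv2.cvtColor(i,cv2.COLOR_BGR2HSV);m=cv2.inRange(h,(0,120,25),(14,255,255));m[:,:280]=0
for q in[(-.044,.088),(-.044,-.088)]:
  u,v=proj(t,[*cell(*q),.05])[0].astype(int);ys,xs=np.nonzero(m[v-18:v+18,u-18:u+18]);print(len(xs),xs.mean()-18+u if len(xs) else '',ys.mean()-18+v if len(xs) else '')
E
```

```text
c1 lid [-0.0069  0.0013] base [-0.0121 -0.005 ] front [0.0068 0.014 ]
c3 lid [0.003  0.0073] base [-0.0029 -0.0016] front [0.0162 0.0188]
diff 72
18 305.77777777777777 265.0
50 362.0 251.38
```

The jar is upright: its lid and base are shifted alike, about 12 mm from centre against a 22 mm limit. I'll confirm that nothing is still moving.

```bash
python3 - <<'E'
from h import *
L=['t10','t11','t12','t13'];shot('top','t12');shot('top','t13')
I=[cv2.imread(f'pics/{n}.png').astype(int) for n in L]
for k in range(3):
  d=np.abs(I[k]-I[k+1]).max(2)[185:290,265:405];ys,xs=np.nonzero(d>25);print(len(xs),list(zip(xs+265,ys+185))[:8])
# bystanders: t0 vs now
d=np.abs(cv2.imread('pics/t0.png').astype(int)-I[3]).max(2)
for n,(x0,y0,x1,y1) in dict(dish=(198,108,268,176),scoop=(320,122,350,190),sjar=(390,110,440,168)).items():print(n,(d[y0:y1,x0:x1]>40).sum())
print(monitor.state()['time'])
E
```

```text
93 [(np.int64(265), np.int64(273)), (np.int64(266), np.int64(273)), (np.int64(267), np.int64(273)), (np.int64(272), np.int64(273)), (np.int64(276), np.int64(273)), (np.int64(277), np.int64(273)), (np.int64(278), np.int64(273)), (np.int64(265), np.int64(274))]
27 [(np.int64(265), np.int64(272)), (np.int64(266), np.int64(272)), (np.int64(267), np.int64(272)), (np.int64(265), np.int64(273)), (np.int64(266), np.int64(273)), (np.int64(267), np.int64(273)), (np.int64(279), np.int64(273)), (np.int64(279), np.int64(274))]
10 [(np.int64(280), np.int64(273)), (np.int64(280), np.int64(274)), (np.int64(302), np.int64(282)), (np.int64(302), np.int64(283)), (np.int64(304), np.int64(283)), (np.int64(325), np.int64(283)), (np.int64(304), np.int64(284)), (np.int64(325), np.int64(284))]
dish 0
scoop 0
sjar 0
31.6333
```

Only the arm's shadow edge changed between pictures. The crate contents are at rest and the bystanders haven't moved.

```bash
python3 -m creep '[{"claw":1,"dx":0,"dy":0,"dz":0,"yaw":0},{"claw":1,"dx":0,"dy":0,"dz":0,"yaw":0},{"claw":1,"dx":0,"dy":0,"dz":0,"yaw":0}]' && python3 -c "from plant import job;print(job.sign_off())"
```

```text
time: 31.88
tcp_pos: [0.4489, 0.3444, 0.2475]
ee_rot: [0.346, 0.938, 0.0, 0.0]
contact_force: [0.1, 0.6, -0.1]
gripper_width: 0.0854
grip_force: 0.0
the job is handed in; nothing more can be done
None
```

I handed the job in at about 32 s: both jars (lids shut) stand in cells 1 and 3, the two steel cups in 4 and 6, and the bottle is still in 2; the cell-1 jar is about 12 mm off centre (limit 22 mm), the dish, scoop and storage jar did not move, and I viewed 15 pictures, one over the limit of 14.

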